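# Set the carrier flow and inject the sample

## Robot

A 6-joint arm with a two-finger parallel gripper is mounted at the origin on the work surface. World frame = base frame: x ahead of the robot, y to its left, z up, the work surface at z = 0. Lengths are in mm, angles in rad, forces in N, time in s.
With the tool pointing down it reaches from about 275 to 750 mm from the base axis. Payload 10.2 kg.
Tool frame: the origin (TCP) lies midway between the tips of the shut fingers; the grasp point (between the pads) lies 19 mm behind it; z points along the fingers, y is the line along which they close (so a half turn about z gives the same grasp; the last joint's range is limited). The gripper opens to 85 mm and grips with 20 to 120 N. Pads are 22 mm wide; open, the fingers measure 114 mm over their backs; the gripper's body (76 mm by 85 mm) begins 54 mm behind the grasp point. The pads swing forward as they close: fully open they stand 13 mm farther back than shut.
Start: joints at [1.024, 0.313, 1.498, -0, 1.331, -0.223], TCP at [167.053, 497.719, 231.294] pointing down, gripper open.
Joint ranges: [-2.94, 2.94], [-0.97, 2.17], [0.19, 2.56], [-1.23, 4.37], [0.02, 3.11], [-2.88, 2.88]. Speed limits (rad/s): [2.39, 2.39, 3.01, 3.14, 3.14, 3.14].

## Interface

Orientations are given as a unit quaternion [w, x, y, z].
In Python, from rig import ctrl, capture, camera_info gives the robot as it stands.
- The arm moves only by the tool apply_moves, never from a script. Its argument "targets" is a list of rows, each a list of 3 entries, a list of its own where there are three numbers: the finger opening in mm, from 0 to 85.4, then the shift along the world's x, y, z in mm, then the turn, a rotation vector about the world's x, y, z in degrees. In form: [[grip, [dx, dy, dz], [rx, ry, rz]], ...]. A call has 1 to 20 rows; each row is the pose to reach, as a shift and turn from the pose commanded when the call began; what a row does not reach only later rows make up. A row lasts 1/10 s, in which the tool goes at most 50 mm and 8.59 degrees, less where a joint would pass 70% of its speed; a pose out of reach is approached as far as the arm can. A call with a gripper value outside its range is refused whole. The fingers move at their own pace and stop on an object; "squeeze" is the grip in N (left out, the last holds). Time passes only in rows, so rows that repeat a pose let the fingers close. It gives the time, the measured TCP pose, the force, the opening and the grip force at its end, in the units of the state.
- ctrl.sense(): the state, without advancing time (a new reading comes with each control period).
- capture(name): name is "scene" or "top"; returns (picture, depth): 480x640x3 uint8, blue, green, red; 480x640 float32, mm along the optical axis (not along the pixel's ray), 0 where there is no reading.
- camera_info(name): a dict with "vfov" (degrees; the focal length in pixels is half the picture's height over the tangent of half this angle, whatever the lens; pixels are square), "cx", "cy" (the principal point, pixels), "extrinsics" (4x4, takes a point from camera to world coordinates). Camera axes: x right, y down, z forward; pixel columns grow to the right and rows downward; lengths in mm; the calibration is good to about 2 mm. A picture is of the moment at which its call begins. camera_info takes no time and is no camera call.
- ctrl.finish_job(): hands the job in; it is judged then, once.
The state is a dict: "time_s": time; "joints": joint angles; "dq": joint speeds; "tau": joint torques, N m; "eef_pos": TCP position; "ee_rot": TCP orientation; "force": force on the tool from outside, world axes, zero at the start; "wrist_torque": the same for the moment, N m; "grip_width": opening from 0.0 (shut) to 1.0 (fully open); "grip_force": force on a finger pad.
Only numpy, scipy, OpenCV 4.12 (cv2) and the standard library are available. Lean on these libraries where they do the work, as an engineer would, in place of code of your own. Each camera call takes 0.05 s, during which the arm holds its last target. There are 200 camera calls.

## Task

Start the injection on the flow analyser: swing the blue flow lever until it points at the orange set-point flag, then turn the black injection selector clockwise by one click only, from the white dot to the green dot. Do not shift the flag, do not click through to the red dot, and leave the bottle, vial tray and tip box where they stand.

Things in the scene. Friction and masses are not known exactly. Their poses are not given: they have to be found in the camera images.
- flow_unit: White flow-control housing fixed to the bench, 190 x 200 x 70 mm high (x from -100 to +90 mm of its origin), dark plate on top at 73 mm. Origin at bench height; x points away from the robot at yaw 0. The lever's upright axis, with a hub of 24 mm radius, stands 50 mm along its +x. Left or right of the bench varies.
- lever_hinge (a point): Point on the flow lever's upright axis, 120 mm above the bench; axes of the flow unit.
- flow_lever (a joint): Angle of the flow lever about its upright axis, rad, growing counterclockwise seen from above; at q it points pi - 0.7 + q from the flow unit's +x axis (q = 0.7: straight to -x). Range -0.05 to 1.45, starts at 0.05 to 0.4; stiff (0.12 N m), stays where left. It points at the flag when it equals set_flag.
- lever_grip (a point): Middle of the lever's blue grip, 82 mm from the hinge axis, 120 mm above the bench. x axis points outward along the lever, z up. The grip is 50 mm long (54 to 104 mm from the axis), 20 mm wide and 28 mm high (104 to 132 mm above the bench); 31 mm of free space under it.
- set_flag (a joint): Angle of the orange set-point flag about the same axis with the same zero and sense as flow_lever; starts at 0.75 to 1.35 and must be left alone.
- flag_tip (a point): Top of the orange flag, a 7 mm wide vane 116 to 128 mm from the hinge axis, top 92 mm above the bench, below and beyond the lever's end. x axis points outward from the hinge.
- valve_unit: White injection-valve housing fixed to the bench, 150 x 150 x 60 mm high, grey round plate on top. Origin at bench height under the selector's axis (its centre); x points away from the robot at yaw 0. Dots 57 mm from the axis: white (standby, start), green (inject, 1.05 rad clockwise of white, on the unit's -x side), red (flush, 1.05 rad further).
- selector (a joint): Angle of the selector about its upright axis, rad, growing CLOCKWISE from above; clicks at 0 (white dot), 1.05 (green), 2.10 (red). At q its pointer end is directed pi + 1.05 - q from the valve unit's +x axis. About 0.25 N m lifts it out of a click; past a crest (at 0.52 from white, at 1.57 towards red) it snaps into the next when let go.
- selector_grip (a point): On the selector's axis at the height to grip, 107 mm above the bench. x axis points along the bar to its pointer end (white line on top), z up. The black bar is 80 mm long, centred on the axis, 20 mm wide, and reaches from 85 to 121 mm above the bench over a 30 mm radius disc.
- reagent_bottle: Amber bottle, 72 mm diameter, 150 mm high, loose bystander; origin under its centre.
- vial_tray: White vial tray, 85 x 150 x 60 mm with blue-capped vials, loose bystander; origin under its centre.
- tip_box: Clear pipette-tip box with orange lid, 88 x 123 x 72 mm, loose bystander; origin under its centre.

How it is judged (in metres and radians):
On the way, in this order (a step that is already met when the one before it is completed fails the run):
1. with the selector still at the white dot, the flow lever points at the orange flag, within 0.08 rad (about 4.5 degrees), for 0.3 s (angle between the x axis of lever_grip and the x axis of flag_tip, either way round below 0.08 rad and value of joint selector below 0.3 rad), for 0.3 s.
2. the selector has clicked over to the green dot, within 0.12 rad, the lever still at the flag (angle between the x axis of lever_grip and the x axis of flag_tip, either way round below 0.08 rad and value of joint selector between 0.93 and 1.17 rad), for 0.2 s.
At the end, for the whole second after the job is handed in: The flow lever points at the orange flag within 0.08 rad (about 4.5 degrees), the selector rests clicked in at the green dot (joint 0.93 to 1.17 rad), and both are at rest (all of step 2 and velocity of joint selector between -0.05 and 0.05 rad/s and velocity of joint flow_lever between -0.05 and 0.05 rad/s); the robot touches nothing.
It fails at once if the selector is turned past the green dot towards the red one, beyond 1.5 rad (value of joint selector above 1.5 rad).
It fails at once if the orange flag is shifted by more than 5 mm (distance of flag_tip from where it was at the start of the episode above 0.005 m).
It fails at once if the bottle, vial tray or tip box is shifted by more than 20 mm (distance of any of reagent_bottle, vial_tray, tip_box from where it was at the start of the episode above 0.02 m).
It also fails if it takes over 51 s, if anything falls off the work surface, if the arm or the gripper's body presses on something with over 40 N, if the wrist force passes 120 N, or if a joint passes its speed limit or range.

## Working session

There is one attempt and no reset: what is moved stays moved. The work goes in short steps, Python scripts to look and compute and a tool call to move; the robot and the scene stay as the last step left them, time stands still between calls to the robot, and variables do not carry over. Pictures are saved under pics/ and viewed, at most 10 in all, crops included, and the job is handed in when it is done.

Besides the shell and the picture viewer there is one more tool, called after "Call:" in YAML: its name, and indented under it one key for each argument. apply_moves: Moves the arm, as the interface text tells. Its arguments: {"type":"object","properties":{"targets":{"type":"array","items":{"type":"array"}},"squeeze":{"type":"number"}},"required":["targets"]}

```bash
mkdir -p pics; cat > h.py <<'E'
import numpy as np, cv2
from rig import ctrl, capture, camera_info
def cloud(n):
    im,d=capture(n); c=camera_info(n); f=240/np.tan(np.radians(c["vfov"])/2)
    v,u=np.mgrid[:480,:640]; E=np.array(c["extrinsics"])
    P=np.stack([(u-c["cx"])/f*d,(v-c["cy"])/f*d,d],-1)@E[:3,:3].T+E[:3,3]
    P[d==0]=np.nan
    return im,P
E
python3 - <<'E'
from h import *
for n in("scene","top"):
    im,P=cloud(n); cv2.imwrite(f"pics/{n}0.png",im); np.savez(f"{n}0.npz",im=im,P=P)
    print(n,camera_info(n)); 
s=ctrl.sense();print(s["eef_pos"],s["ee_rot"],s["time_s"])
E
```

```text
scene {'vfov': 56.88197406842861, 'cx': 312.8685739020708, 'cy': 231.27021738209248, 'extrinsics': array([[ 1.15437499e-01,  8.22623708e-01, -5.56744482e-01,
         1.20724797e+03],
       [ 9.93221441e-01, -8.79096310e-02,  7.60464696e-02,
        -8.02367473e+01],
       [ 1.36144269e-02, -5.61749171e-01, -8.27195573e-01,
         9.81203714e+02],
       [ 0.00000000e+00,  0.00000000e+00,  0.00000000e+00,
         1.00000000e+00]])}
top {'vfov': 53.074580875888024, 'cx': 312.1032743458589, 'cy': 232.57622920843005, 'extrinsics': array([[ 2.52608069e-02, -9.84655652e-01,  1.72670605e-01,
         4.03177499e+02],
       [-9.99644923e-01, -2.63455092e-02, -3.99267233e-03,
        -2.10941244e+01],
       [ 8.48050239e-03, -1.72508436e-01, -9.84971533e-01,
         1.30859738e+03],
       [ 0.00000000e+00,  0.00000000e+00,  0.00000000e+00,
         1.00000000e+00]])}
[166.94133899 497.53213969 230.80191841] [-2.20963700e-04  1.61202837e-01  9.86921140e-01 -5.09103883e-04] 0.1
```

View pics/top0.png

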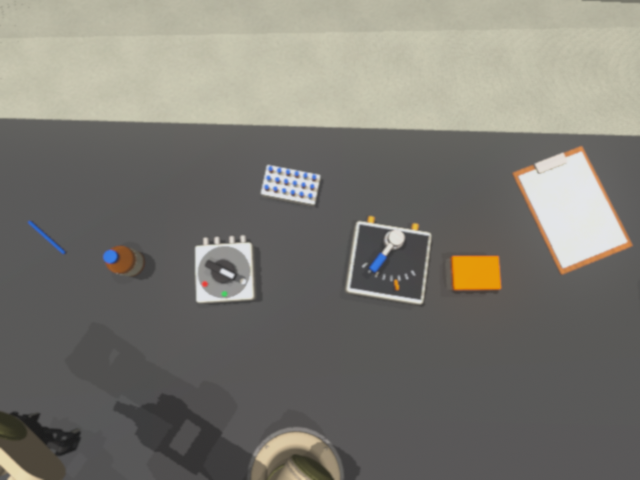

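View pics/scene0.png

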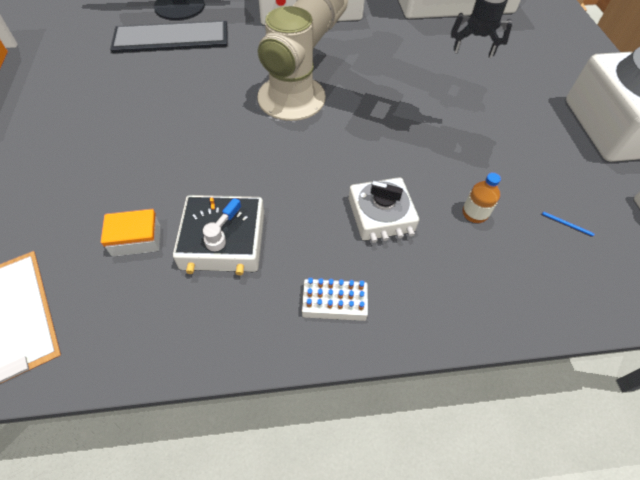

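The top view shows the lever hub at (395,238), its blue grip at (380,261) and the orange flag at (397,286). The selector is at (226,272), with white dot (243,281), green (224,294) and red (205,284). The scene view agrees, with the lever at (230,210), the flag at (212,203) and the selector at (386,190).

```bash
cat > m.py <<'E'
from h import *
def ray(n,u,v,z):
    c=camera_info(n); f=240/np.tan(np.radians(c["vfov"])/2); E=np.array(c["extrinsics"])
    r=E[:3,:3]@np.array([(u-c["cx"])/f,(v-c["cy"])/f,1]); return (E[:3,3]+r*(z-E[2,3])/r[2])[:2]
def blob(m,box):
    x0,y0,x1,y1=box; k=np.zeros(m.shape,np.uint8); k[y0:y1,x0:x1]=m[y0:y1,x0:x1]
    n,l,s,c=cv2.connectedComponentsWithStats(k)
    i=1+np.argmax(s[1:,4]); return l==i,c[i],s[i,4]
def masks(im):
    h=cv2.cvtColor(im,cv2.COLOR_BGR2HSV).astype(int); H,S,V=h[...,0],h[...,1],h[...,2]
    return dict(blue=(H>95)&(H<125)&(S>130)&(V>60),orange=(H>5)&(H<22)&(S>150)&(V>110),green=(H>45)&(H<85)&(S>100),red=((H<6)|(H>172))&(S>150),white=(S<40)&(V>190),grey=(S<40)&(V>110),black=(V<50))
E
cat > run.py <<'E'
from m import *
box={"top":dict(blue=(355,240,400,280),flag=(388,276,410,296),hub=(383,226,407,249),valve=(185,242,262,306),unit=(340,215,437,308)),
"scene":dict(blue=(215,195,245,222),flag=(205,195,220,210),hub=(200,220,228,250),valve=(345,175,420,240),unit=(170,190,270,275))}
for n in box:
    z=np.load(n+"0.npz"); im,P=z["im"],z["P"]; M=masks(im); B=box[n]
    def rep(name,m,zz):
        k,c,a=blob(m,B[name] if name in B else B["valve"]); p=np.nanmedian(P[k],0)
        print(n,name,c.round(1),a,"ray",ray(n,*c,zz).round(1),"depth med",p.round(1)); return k
    k=rep("blue",M["blue"],132 if n=="top" else 125)
    pts=P[k]; pts=pts[pts[:,2]>120][:,:2]; ln=cv2.fitLine(pts.astype(np.float32),cv2.DIST_HUBER,0,.01,.01).ravel(); print(" line",np.degrees(np.arctan2(ln[1],ln[0])).round(1),"mean",pts.mean(0).round(1))
    rep("flag",M["orange"],88)
    if n=="top":
        rep("green",M["green"],61);rep("red",M["red"],61)
    # by height: hub, bar, housings
    x0,y0,x1,y1=B["hub"]; h=P[y0:y1,x0:x1].reshape(-1,3); h=h[~np.isnan(h[:,2])]; t=h[:,2].max(); print(" hub z",np.percentile(h[:,2],[5,50,90,98]).round(1)); q=h[h[:,2]>np.percentile(h[:,2],90)-6]; print(" hub top c",((q.min(0)+q.max(0))/2).round(1),np.ptp(q,axis=0).round(1))
    x0,y0,x1,y1=B["valve"]; v=P[y0:y1,x0:x1].reshape(-1,3); v=v[~np.isnan(v[:,2])]
    b=v[v[:,2]>105]; r=cv2.minAreaRect(b[:,:2].astype(np.float32)); print(" bar",len(b),r,np.median(b[:,2]).round(1))
    b=v[(v[:,2]>52)&(v[:,2]<70)]; print(" valve top",cv2.minAreaRect(b[:,:2].astype(np.float32)),np.median(b[:,2]))
    x0,y0,x1,y1=B["unit"]; v=P[y0:y1,x0:x1].reshape(-1,3); v=v[~np.isnan(v[:,2])]
    b=v[(v[:,2]>62)&(v[:,2]<78)]; print(" unit top",cv2.minAreaRect(b[:,:2].astype(np.float32)),np.median(b[:,2]))
im=np.load("top0.npz")["im"]; s=np.load("scene0.npz")["im"]
a=cv2.resize(im[215:310,340:440],(400,380),interpolation=2); b=cv2.resize(im[235:310,185:270],(400,353),interpolation=2)
cv2.imwrite("pics/crop.png",np.hstack([a,np.vstack([b,np.zeros((27,400,3),np.uint8)])]))
E
python3 run.py
```

```text
top blue [377.2 262.4] 173 ray [ 539.3 -187.9] depth med [ 539.8 -188.1  130.7]
 line -35.8 mean [ 539.4 -189.1]
top flag [395.9 284.6] 40 ray [ 489.  -241.8] depth med [ 488.8 -242.2   78.7]
top green [224.  293.4] 21 ray [456.9 196.6] depth med [457.7 196.2  64. ]
top red [204.4 283.6] 15 ray [480.7 248.5] depth med [479.5 248.6  65.1]
 hub z [ 62.7  96.9 129.9 132.2]
 hub top c [ 599.4 -233.1  128.8] [46.  44.3  9.6]
 bar 259 ((513.4274291992188, 199.55398559570312), (79.71212005615234, 18.666948318481445), 65.24938201904297) 120.5
 valve top ((513.4252319335938, 199.74574279785156), (150.08216857910156, 150.4525909423828), 5.030152797698975) 61.29283889884755
 unit top ((550.2787475585938, -228.60498046875), (199.57568359375, 189.83096313476562), 81.80392456054688) 71.82910657061598
scene blue [231.9 207.8] 226 ray [ 542.2 -188.1] depth med [ 542.2 -188.1  130.7]
 line -40.6 mean [ 543.4 -188.8]
scene flag [212.  203.1] 41 ray [ 493.2 -242.6] depth med [ 488.6 -243.7   81. ]
 hub z [ 72.3  95.9 130.8 132.7]
 hub top c [ 600.7 -233.5  130.4] [50.4 43.3 10.8]
 bar 304 ((514.1172485351562, 199.18821716308594), (79.71257019042969, 21.935192108154297), 64.89962768554688) 120.0
 valve top ((514.1751708984375, 199.29867553710938), (151.5402374267578, 149.659912109375), 5.358232498168945) 62.460964047541324
 unit top ((551.5806884765625, -229.18011474609375), (199.84298706054688, 193.94992065429688), 81.93692779541016) 73.50262951293837
```

View pics/crop.png

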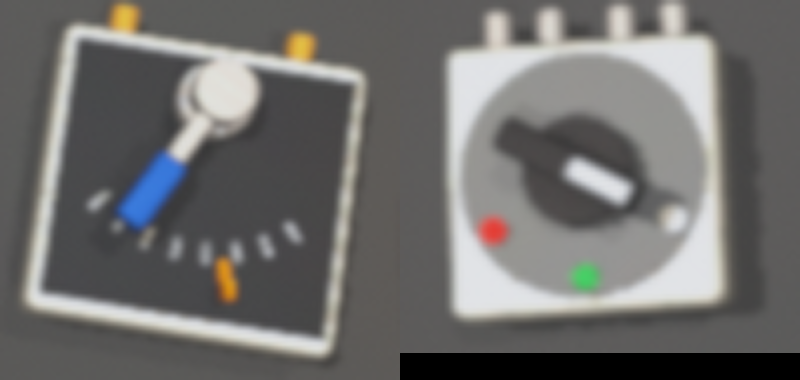

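The crop shows the lever at lower left of the flag, with the selector pointer at the white dot. My figures:

- **Hinge:** about (605.4, -236.7), with unit yaw -8.1°.
- **Lever and flag:** lever at 142.9°, which is q ≈ 0.19. Flag at 182.9°, q ≈ 0.89. Both are in range, so the lever turns +40°.
- **Selector:** axis at (513.8, 199.4), bar line at 65°.

Moving above the lever grip now.

Call:
apply_moves:
  targets:
    - [60, [40, -75, 0], [0, 0, -3]]
    - [60, [80, -150, 0], [0, 0, -6]]
    - [60, [374.5, -686, -31], [0, 0, -18.5]]
    - [60, [374.5, -686, -31], [0, 0, -18.5]]
    - [60, [374.5, -686, -31], [0, 0, -18.5]]
    - [60, [374.5, -686, -31], [0, 0, -18.5]]
    - [60, [374.5, -686, -31], [0, 0, -18.5]]
    - [60, [374.5, -686, -31], [0, 0, -18.5]]
    - [60, [374.5, -686, -31], [0, 0, -18.5]]
    - [60, [374.5, -686, -31], [0, 0, -18.5]]
    - [60, [374.5, -686, -31], [0, 0, -18.5]]
    - [60, [374.5, -686, -31], [0, 0, -18.5]]
    - [60, [374.5, -686, -31], [0, 0, -18.5]]
    - [60, [374.5, -686, -31], [0, 0, -18.5]]
    - [60, [374.5, -686, -31], [0, 0, -18.5]]
    - [60, [374.5, -686, -31], [0, 0, -18.5]]
    - [60, [374.5, -686, -31], [0, 0, -18.5]]
    - [60, [374.5, -686, -31], [0, 0, -18.5]]
    - [60, [374.5, -686, -31], [0, 0, -18.5]]
    - [60, [374.5, -686, -31], [0, 0, -18.5]]
  squeeze: 25

```text
time_s: 2.1
eef_pos: [541.4, -187.3, 200.6]
ee_rot: [0.0, 0.317, 0.948, 0.0]
force: [-0.2, 0.1, 0.5]
grip_width: 0.704
grip_force: 0.0
```

Call:
apply_moves:
  targets:
    - [60, [0, -1, -30], [0, 0, 0]]
    - [60, [0, -1, -60], [0, 0, 0]]
    - [60, [0, -1, -85], [0, 0, 0]]
    - [60, [0, -1, -101], [0, 0, 0]]
    - [60, [0, -1, -101], [0, 0, 0]]
    - [60, [0, -1, -101], [0, 0, 0]]
    - [10, [0, -1, -101], [0, 0, 0]]
    - [10, [0, -1, -101], [0, 0, 0]]
    - [10, [0, -1, -101], [0, 0, 0]]
    - [10, [0, -1, -101], [0, 0, 0]]
    - [10, [0, -1, -101], [0, 0, 0]]
    - [10, [0, -1, -101], [0, 0, 0]]
    - [10, [0, -1, -101], [0, 0, 0]]
    - [10, [0, -1, -101], [0, 0, 0]]
  squeeze: 25

```text
time_s: 3.5
eef_pos: [541.8, -189.3, 100.1]
ee_rot: [0.001, 0.318, 0.948, -0.0]
force: [-1.2, 0.9, 5.8]
grip_width: 0.227
grip_force: 29.2
```

```bash
python3 - <<'E'
import numpy as np
H=np.array([605.4,-236.7])
for d in range(0,41,4):
    a=np.radians(142.9+d); print(d,(80*np.array([np.cos(a)-np.cos(np.radians(142.9)),np.sin(a)-np.sin(np.radians(142.9))])).round(1))
E
```

```text
0 [0. 0.]
4 [-3.2 -4.6]
8 [-6.1 -9.3]
12 [ -8.6 -14.3]
16 [-10.8 -19.5]
20 [-12.7 -24.7]
24 [-14.1 -30.1]
28 [-15.2 -35.6]
32 [-15.9 -41.1]
36 [-16.2 -46.7]
40 [-16.1 -52.3]
```

Call:
apply_moves:
  targets:
    - [10, [-3.2, -4.6, 0], [0, 0, 4]]
    - [10, [-6.1, -9.3, 0], [0, 0, 8]]
    - [10, [-8.6, -14.3, 0], [0, 0, 12]]
    - [10, [-10.8, -19.5, 0], [0, 0, 16]]
    - [10, [-12.7, -24.7, 0], [0, 0, 20]]
    - [10, [-14.1, -30.1, 0], [0, 0, 24]]
    - [10, [-15.2, -35.6, 0], [0, 0, 28]]
    - [10, [-15.9, -41.1, 0], [0, 0, 32]]
    - [10, [-16.2, -46.7, 0], [0, 0, 36]]
    - [10, [-16.1, -52.3, 0], [0, 0, 40]]
    - [10, [-16.1, -52.3, 0], [0, 0, 40]]
    - [10, [-16.1, -52.3, 0], [0, 0, 40]]
    - [10, [-16.1, -52.3, 0], [0, 0, 40]]

```text
time_s: 4.8
eef_pos: [526.4, -241.1, 100.1]
ee_rot: [0.001, -0.026, 1.0, -0.0]
force: [2.7, 4.7, 4.1]
grip_width: 0.232
grip_force: 30.1
```

Call:
apply_moves:
  targets:
    - [50, [0, 0, 0], [0, 0, 0]]
    - [50, [0, 0, 0], [0, 0, 0]]
    - [50, [0, 0, 0], [0, 0, 0]]
    - [50, [0, 0, 0], [0, 0, 0]]
    - [50, [0, 0, 30], [0, 0, 0]]
    - [50, [0, 0, 70], [0, 0, 0]]
    - [50, [0, 0, 110], [0, 0, 0]]
    - [50, [0, 50, 110], [0, 0, -8]]
    - [50, [0, 100, 110], [0, 0, -16]]
    - [50, [0, 150, 110], [0, 0, -24]]
    - [50, [0, 200, 110], [0, 0, -32]]
    - [50, [0, 240, 110], [0, 0, -40]]
    - [50, [0, 240, 110], [0, 0, -40]]
    - [50, [0, 240, 110], [0, 0, -40]]

```text
time_s: 6.2
eef_pos: [525.4, -1.1, 209.3]
ee_rot: [0.0, 0.316, 0.949, -0.0]
force: [0.3, -0.3, -0.1]
grip_width: 0.586
grip_force: 0.0
```

```bash
cat > look.py <<'E'
from m import *
H=np.array([605.4,-236.7])
for n in("top","scene"):
    im,P=cloud(n); M=masks(im); b=(355,225,425,300) if n=="top" else (190,180,250,225)
    k,c,a=blob(M["blue"],b); k2,f,a2=blob(M["orange"],b)
    for nm,p in(("lever",ray(n,*c,130)),("flag",ray(n,*f,88 if n=="top" else 83))):
        d=p-H; print(n,nm,p.round(1),np.hypot(*d).round(1),np.degrees(np.arctan2(d[1],d[0])).round(1)%360)
    if n=="top": im1=im[215:310,340:440]
    else: im2=im[180:275,170:270]
cv2.imwrite("pics/lev.png",np.hstack([cv2.resize(i,(400,380),interpolation=2) for i in(im1,im2)]))
E
python3 look.py
```

```text
top lever [ 525.1 -239.5] 80.3 182.0
top flag [ 488.7 -241.9] 116.8 182.6Traceback (most recent call last):
  File "look.py", line 5, in <module>
    k,c,a=blob(M["blue"],b); k2,f,a2=blob(M["orange"],b)
                                     ~~~~^^^^^^^^^^^^^^^
  File "m.py", line 8, in blob
    i=1+np.argmax(s[1:,4]); return l==i,c[i],s[i,4]
        ~~~~~~~~~^^^^^^^^^
    return _wrapfunc(a, 'argmax', axis=axis, out=out, **kwds)
    return bound(*args, **kwds)
ValueError: attempt to get argmax of an empty sequence
```

The lever reads 182.0° against the flag's 182.6°, at the right radii. The flag was not found in the scene view's search window, so this rests on the top view alone. Next is the selector: hover first, then descend.

Call:
apply_moves:
  targets:
    - [55, [0, 20, 0], [0, 0, -8]]
    - [55, [-2, 40, 0], [0, 0, -16]]
    - [55, [-3, 65, 0], [0, 0, -24]]
    - [55, [-5, 90, 0], [0, 0, -32]]
    - [55, [-6, 115, 0], [0, 0, -40]]
    - [55, [-8, 140, 0], [0, 0, -48]]
    - [55, [-9, 160, 0], [0, 0, -56]]
    - [55, [-10, 180, 0], [0, 0, -64]]
    - [55, [-11, 195, 0], [0, 0, -72]]
    - [55, [-11.6, 200.5, 0], [0, 0, -78.2]]
    - [55, [-11.6, 200.5, 0], [0, 0, -78.2]]
    - [55, [-11.6, 200.5, 0], [0, 0, -78.2]]
    - [55, [-11.6, 200.5, 0], [0, 0, -78.2]]
    - [55, [-11.6, 200.5, 0], [0, 0, -78.2]]

```text
time_s: 7.7
eef_pos: [514.1, 198.3, 209.3]
ee_rot: [0.0, 0.844, 0.536, 0.0]
force: [0.9, -0.7, -0.6]
grip_width: 0.645
grip_force: 0.0
```

Call:
apply_moves:
  targets:
    - [55, [0, 1, -35], [0, 0, 0]]
    - [55, [0, 1, -70], [0, 0, 0]]
    - [55, [0, 1, -100], [0, 0, 0]]
    - [55, [0, 1, -115], [0, 0, 0]]
    - [55, [0, 1, -115], [0, 0, 0]]
    - [55, [0, 1, -115], [0, 0, 0]]
    - [10, [0, 1, -115], [0, 0, 0]]
    - [10, [0, 1, -115], [0, 0, 0]]
    - [10, [0, 1, -115], [0, 0, 0]]
    - [10, [0, 1, -115], [0, 0, 0]]
    - [10, [0, 1, -115], [0, 0, 0]]
    - [10, [0, 1, -115], [0, 0, 0]]
    - [10, [0, 1, -115], [0, 0, 0]]
    - [10, [0, 1, -115], [0, 0, 0]]
  squeeze: 45

```text
time_s: 9.1
eef_pos: [513.1, 200.5, 95.4]
ee_rot: [-0.001, 0.844, 0.536, -0.0]
force: [-6.7, 3.0, 8.2]
grip_width: 0.224
grip_force: 44.5
```

The bar is gripped at 19 mm. Turning it 60° clockwise.

Call:
apply_moves:
  targets:
    - [10, [0, 0, 0], [0, 0, -5]]
    - [10, [0, 0, 0], [0, 0, -10]]
    - [10, [0, 0, 0], [0, 0, -15]]
    - [10, [0, 0, 0], [0, 0, -20]]
    - [10, [0, 0, 0], [0, 0, -25]]
    - [10, [0, 0, 0], [0, 0, -30]]
    - [10, [0, 0, 0], [0, 0, -35]]
    - [10, [0, 0, 0], [0, 0, -40]]
    - [10, [0, 0, 0], [0, 0, -45]]
    - [10, [0, 0, 0], [0, 0, -50]]
    - [10, [0, 0, 0], [0, 0, -55]]
    - [10, [0, 0, 0], [0, 0, -60]]
    - [10, [0, 0, 0], [0, 0, -60]]
    - [10, [0, 0, 0], [0, 0, -60]]
    - [10, [0, 0, 0], [0, 0, -60]]

```text
time_s: 10.6
eef_pos: [512.9, 200.7, 95.4]
ee_rot: [-0.001, 0.999, 0.042, -0.001]
force: [-8.8, 2.7, 9.2]
grip_width: 0.225
grip_force: 44.6
```

Release, raise, and swing clear to look.

Call:
apply_moves:
  targets:
    - [55, [0, 0, 0], [0, 0, 0]]
    - [55, [0, 0, 0], [0, 0, 0]]
    - [55, [0, 0, 0], [0, 0, 0]]
    - [55, [0, 0, 0], [0, 0, 0]]
    - [55, [0, 0, 0], [0, 0, 0]]
    - [55, [0, 0, 35], [0, 0, 0]]
    - [55, [0, 0, 75], [0, 0, 0]]
    - [55, [0, 0, 120], [0, 0, 0]]
    - [55, [-40, 0, 140], [0, 0, 0]]
    - [55, [-90, 0, 140], [0, 0, 0]]
    - [55, [-140, 0, 140], [0, 0, 0]]
    - [55, [-180, 0, 140], [0, 0, 0]]
    - [55, [-180, 0, 140], [0, 0, 0]]
    - [55, [-180, 0, 140], [0, 0, 0]]
    - [55, [-180, 0, 140], [0, 0, 0]]

```text
time_s: 12.1
eef_pos: [334.7, 199.9, 234.4]
ee_rot: [-0.0, 0.999, 0.041, 0.0]
force: [0.3, 0.9, -0.7]
grip_width: 0.646
grip_force: 0.0
```

```bash
cat > look2.py <<'E'
from m import *
H=np.array([605.4,-236.7])
im,P=cloud("top"); M=masks(im); b=(355,225,425,300)
for nm,m,z in(("lever","blue",130),("flag","orange",88)):
    k,c,a=blob(M[m],b); d=ray("top",*c,z)-H; print(nm,c.round(1),a,np.hypot(*d).round(1),np.degrees(np.arctan2(d[1],d[0]))%360)
v=P[242:306,185:262].reshape(-1,3); v=v[(v[:,2]>105)&(v[:,2]<126)]; print("bar",cv2.minAreaRect(v[:,:2].astype(np.float32)))
s=capture("scene")[0]
cv2.imwrite("pics/end.png",np.hstack([cv2.resize(i,(390,300),interpolation=2) for i in(im[210:312,180:440],s[165:280,160:430])]))
E
python3 look2.py
```

```text
lever [398.  268.7] 176 80.2 181.96719632375525
flag [396.  284.7] 39 116.8 182.5562133789624
bar ((513.1876831054688, 200.3130340576172), (77.74187469482422, 21.969432830810547), 3.4472463130950928)
```

View pics/end.png

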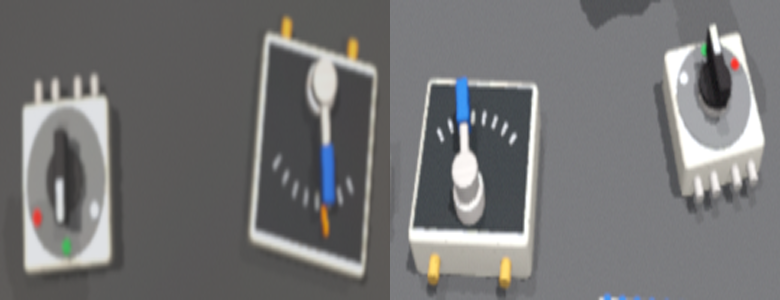

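The pictures show the lever in line with the flag and the selector pointing at the green dot. The bar is at 3.4°, about 61° from where it started. The arm is clear of everything.

```bash
python3 -c "
from rig import ctrl
print(ctrl.finish_job())"
```

```text
the job is handed in; nothing more can be done
None
```

I handed the job in at about 12 s, but no verdict came back: in the last top view the lever was within about 0.6° of the flag, the selector had turned about 61° to the green dot, and the flag had not moved.

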